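# Press the spring clip onto the mixer drive shaft

### The job

The shaft of the small mixer drive on the bench has lost its retaining clip. Take the smaller of the two steel spring clips by its tab, lay it flat on the drive's deck with its open mouth facing the shaft and let go of it there, then push it from behind along the deck until its prongs snap round the shaft and it sits fully home in the groove. Leave the larger clip and the beaker where they are.

Things in the scene. Friction and masses are not known exactly. Their poses are not given: they have to be found in the camera images.
- clip: smaller spring clip: flat C of steel, 8 mm thick, 32 mm wide (y), with two springy prongs. Origin: centre of its 19.6 mm bore, on the underside; z up, +x out of the open mouth. Round prong tips reach x = +11 mm and leave a 13 mm mouth. A straight tab 24 mm wide runs back to x = -39 mm. About 60 g. Snapping it onto the shaft takes 12 to 17 N, then the push falls to nothing
- clip_tab (a point): point on the smaller clip's tab, on the underside, 29 mm behind the bore centre: the place to grip it, across its own y (24 mm wide). Axes as the clip's. The tab's square back edge, the face to push on, is 10 mm further back (-x)
- clip_large: the larger spring clip, for another machine: the same shape and thickness, 1.4 times as large in plan (45 mm wide, 70 mm long). Origin and axes as for the smaller one. Leave it
- shaft (a point): point on the axis of the drive's upright fixed steel shaft, at the deck top, 45 mm above the bench; z up. Groove 18 mm across, from the deck to 11 mm above it; over it a plain head 26 mm across, up to 28.5 mm above the deck. A clip lying on the deck slides straight into the groove. Home: the clip's origin on this point. The clip is pushed along +x of this point
- deck (a point): point on the top of the drive's free deck, 45 mm from the shaft axis, at the shaft point's -x side; same axes. The deck is flat and clear but for the shaft: 100 mm wide (y), from 75 mm behind this point (-x) to 50 mm past the shaft axis (+x). A good place to lay the clip: its origin here, its +x along this +x
- beaker: small clear beaker, 52 mm across, 66 mm high, origin at the centre of its underside. Leave it. Behind it stands the fixed water bath, an obstacle for gripper and wrist: its front is at world x = 0.615 m (its knob at 0.595), y = 0.07 to 0.57, 0.24 m high. Over the sink the fixed tap's lever reaches forward to x = 0.61 m at y = -0.12, z = 0.39 to 0.42
Things that resemble listed ones, but are neither listed nor needed, are in the scene too. What is shaped like the clip but red is not meant.

How it is judged:
By the outcome, as a careful person would: the job done as asked, in the order asked, and still so for the second after the job is handed in, with the robot touching nothing.
It also fails if it takes over 51 s, if anything falls off the work surface, if the arm or the gripper's body presses on something with over 40 N, if the wrist force passes 120 N, or if a joint passes its speed limit or range.

### The arm

A 6-joint arm with a two-finger parallel gripper is mounted at the origin on a cart in front of the work surface, level with it; the furniture and walls round the work are solid. World frame = base frame: x ahead of the robot, y to its left, z up, the work surface at z = 0. Lengths are in m, angles in rad, forces in N, time in s.
With the tool pointing down it reaches from about 0.35 to 1 m from the base axis. Payload 7.1 kg.
Tool frame: the origin (TCP) lies midway between the tips of the shut fingers; the grasp point (between the pads) lies 19 mm behind it; z points along the fingers, x is the direction in which the jaws open and shut, and the axes are right-handed (so a half turn about z gives the same grasp; the last joint's range is limited). The gripper opens to 85 mm and grips with 20 to 120 N. Pads are 22 mm wide; open, the fingers measure 114 mm over their backs; the gripper's body (76 mm by 85 mm) begins 54 mm behind the grasp point. The pads swing forward as they close: fully open they stand 13 mm farther back than shut.
Start: joints at [1.272, 0.423, 1.63, -0, 1.089, -0.019], TCP at [0.173, 0.601, 0.231] pointing down, gripper open.
Joint ranges: [-3, 3], [-0.9, 2.11], [0.09, 2.58], [-1.31, 4.45], [0.11, 2.69], [-2.54, 2.54]. Speed limits (rad/s): [2.39, 2.39, 3.01, 3.14, 3.14, 3.14].

### API

Orientations are given as [roll, pitch, yaw] about the fixed x, y, z axes, in that order (R = Rz(yaw) Ry(pitch) Rx(roll)).
In Python, from cell import arm, imaging gives the robot as it stands.
- The arm moves only by the tool carry_out, never from a script. Its argument "motion" is a list of rows, each a list of 2 entries, a list of its own where there are three numbers: the shift along the tool's x, y, z in m, then the turn about the tool's z in degrees. In form: [[[tx, ty, tz], roll], ...]. A call has 1 to 12 rows; each row is the pose to reach, as a shift and turn from the pose commanded when the call began, along the tool's axes at that moment; what a row does not reach only later rows make up. A row lasts 1/10 s, in which the tool goes at most 50 mm and 8.59 degrees, less where a joint would pass 70% of its speed; a pose out of reach is approached as far as the arm can. A call with a gripper value outside its range is refused whole. "fingers" is the opening, from -1 (shut) to 1 (fully open), so that 0 is half open, set as the call begins (left out, the last holds). The fingers move at their own pace and stop on an object; "grip_force" is the grip in N (left out, the last holds). Time passes only in rows, so rows that repeat a pose let the fingers close. It gives the time, the measured TCP pose, the force and the opening at its end, in the units of the state.
- arm.get_obs(): the state, without advancing time (a new reading comes with each control period).
- imaging.camera(name): name is "scene" or "top"; returns the picture (384x512x3 uint8, blue, green, red); there is no depth.
- imaging.calibration(name): a dict with "fx", "fy", "cx", "cy" (pixels), "dist" ([k1, k2, p1, p2, k3] as OpenCV has them; the pictures are not rectified), "T" (4x4, takes a point from camera to world coordinates). Camera axes: x right, y down, z forward; pixel columns grow to the right and rows downward; lengths in m; the calibration is good to about 2 mm. A picture is of the moment at which its call begins. calibration takes no time and is no camera call.
- arm.hand_in(): hands the job in, once; it reports no verdict.
The state is a dict: "time": time; "qpos": joint angles; "qd": joint speeds; "joint_torque": joint torques, N m; "tool_pos": TCP position; "tool_rot": TCP orientation; "contact_force": force on the tool from outside, world axes, zero at the start; "torque": the same for the moment, N m; "gripper_width": finger opening in m.
Only numpy, scipy, OpenCV 4.12 (cv2) and the standard library are available. Lean on these libraries where they do the work, as an engineer would, in place of code of your own. Each camera call takes 0.05 s, during which the arm holds its last target. There are 200 camera calls.

## Working session

There is one attempt and no reset: what is moved stays moved. The work goes in short steps, Python scripts to look and compute and a tool call to move; the robot and the scene stay as the last step left them, time stands still between calls to the robot, and variables do not carry over. Pictures are saved under pics/ and viewed, about 8 in all and at most 12, crops included, and the job is handed in when it is done.

Besides the shell and the picture viewer there is one more tool, called after "Request:" as name(argument=value, ...), one argument or row to a line, values as JSON. carry_out: Moves the arm, as the interface text tells. Its arguments: {"type":"object","properties":{"motion":{"type":"array","items":{"type":"array"}},"fingers":{"type":"number"},"grip_force":{"type":"number"}},"required":["motion"]}

```bash
mkdir -p pics; ls
cat > h.py <<'E'
import numpy as np, cv2
from cell import arm, imaging
def ray(cal,uv):
    K=np.array([[cal['fx'],0,cal['cx']],[0,cal['fy'],cal['cy']],[0,0,1]])
    p=cv2.undistortPoints(np.array(uv,float).reshape(-1,1,2),K,np.array(cal['dist'],float)).reshape(-1,2)
    T=np.array(cal['T']); d=np.c_[p,np.ones(len(p))]@T[:3,:3].T
    return T[:3,3],d
def onplane(cal,uv,z):
    o,d=ray(cal,uv); return o+d*((z-o[2])/d[:,2])[:,None]
def proj(cal,P):
    T=np.linalg.inv(np.array(cal['T']));K=np.array([[cal['fx'],0,cal['cx']],[0,cal['fy'],cal['cy']],[0,0,1]])
    return cv2.projectPoints(np.array(P,float).reshape(-1,1,3),cv2.Rodrigues(T[:3,:3])[0],T[:3,3],K,np.array(cal['dist'],float))[0].reshape(-1,2)
E
python3 - <<'E'
from h import *
for n in ('top','scene'):
    im=imaging.camera(n); cv2.imwrite(f'pics/{n}0.png',im); cv2.imwrite(f'pics/{n}0v.png',cv2.resize(im,(800,600),interpolation=cv2.INTER_CUBIC))
    c=imaging.calibration(n); print(n,c['fx'],np.round(c['T'],3).tolist(),c['dist'])
o=arm.get_obs(); print(o)
E
```

```text
pics
top 355.46061558121255 [[-0.028, -0.996, 0.079, 0.429], [-1.0, 0.029, 0.008, 0.193], [-0.011, -0.079, -0.997, 0.92], [0.0, 0.0, 0.0, 1.0]] [-0.01580138  0.          0.          0.          0.        ]
scene 403.4247725448104 [[0.543, -0.653, 0.528, -0.04], [-0.84, -0.419, 0.346, -0.143], [-0.005, -0.632, -0.775, 0.82], [0.0, 0.0, 0.0, 1.0]] [-0.12754058  0.          0.          0.          0.        ]
{'time': 0.1, 'qpos': array([ 1.27199377e+00,  4.23767001e-01,  1.63064645e+00, -1.75542638e-05,
        1.08858023e+00, -1.89822865e-02]), 'qd': array([-0.00029804, -0.00190533, -0.00359268,  0.00040857, -0.00065039,
       -0.00019143]), 'joint_torque': array([ 4.80138006e-04, -5.58428264e+01, -2.82443547e+01,  6.76100217e-05,
        3.15010824e-03,  2.92952802e-05]), 'tool_pos': array([0.17243374, 0.6002135 , 0.23060889]), 'tool_rot': array([-3.14158160e+00,  1.40107568e-03,  1.29098422e+00]), 'contact_force': array([ 0.31937853, -0.08446051,  0.0202809 ]), 'torque': array([-0.00524959,  0.01685271,  0.03213858]), 'gripper_width': 0.08532000630487094}
```

View pics/top0v.png

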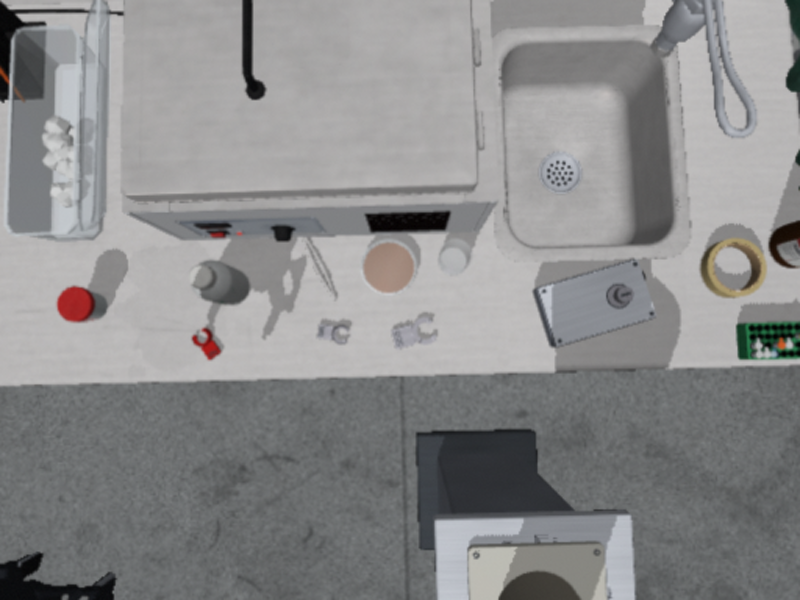

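View pics/scene0v.png

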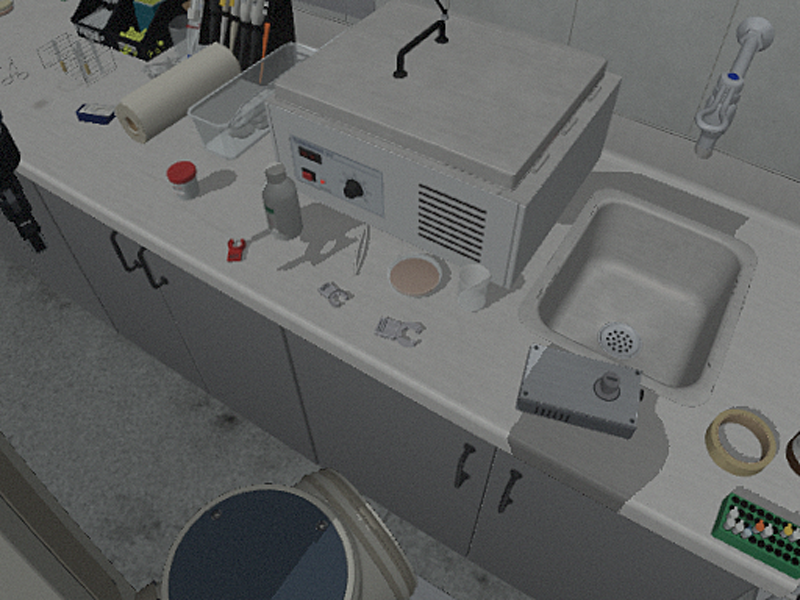

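The small clip is at about (334,330) in the top view and the large one at (415,330). The drive spans (535–655, 260–345), with its shaft at (620,295). I'll crop both closer and segment them.

Run:
```python
from h import *
im=cv2.imread('pics/top0.png'); s=cv2.imread('pics/scene0.png')
a=cv2.resize(im[190:235,195:285],(800,400),interpolation=cv2.INTER_CUBIC)
b=cv2.resize(im[160:225,335:425],(277,200),interpolation=cv2.INTER_CUBIC)
c=cv2.resize(s[170:230,195:275],(267,200),interpolation=cv2.INTER_CUBIC)
d=cv2.resize(s[215:285,325:420],(256,200))
out=np.zeros((600,800,3),np.uint8); out[:400]=a; out[400:,:277]=b; out[400:,277:544]=c; out[400:,544:]=d
cv2.imwrite('pics/c1.png',out)
cal=imaging.calibration('top')
# small clip mask
lab=cv2.cvtColor(im,cv2.COLOR_BGR2LAB).astype(int)
print(lab[205:218,203:226,0])
P=onplane(cal,[[205,211],[223,211],[397,188]],0.0);print(P.round(4))
print(onplane(cal,[[397,188]],0.0735))
```

```text
[[191 187 167 147 147 146 149 151 153 166 163 170 178 176 162 151 150 150
  150 152 153 168 185]
 [190 184 158 144 145 146 146 146 146 149 150 150 152 151 147 146 146 146
  147 146 146 150 176]
 [183 173 156 150 149 145 140 140 143 147 148 147 144 137 132 130 130 135
  141 144 145 149 176]
 [175 161 156 152 148 148 144 150 154 156 144 133 128 120 116 117 114 118
  128 136 144 161 183]
 [175 146 135 133 142 158 165 170 171 168 132 108 106 121 140 145 141 130
  124 129 145 176 191]
 [170 138 122 129 147 163 168 170 169 159 120 111 127 145 168 178 176 165
  149 141 153 180 193]
 [173 137 119 124 149 164 167 168 165 144 117 132 152 157 180 192 193 187
  174 156 169 187 194]
 [171 138 122 123 150 164 166 167 164 136 122 142 149 153 180 195 195 193
  189 175 183 191 195]
 [159 136 128 128 151 164 166 167 159 133 130 142 147 150 169 187 186 187
  182 176 178 188 194]
 [151 137 135 138 157 167 170 168 161 133 133 147 148 148 153 167 164 167
  162 153 157 181 193]
 [162 157 153 156 168 172 173 173 172 142 135 151 152 150 148 150 149 150
  148 150 165 185 193]
 [179 173 173 175 173 174 177 177 172 140 126 145 156 151 147 148 150 150
  143 160 184 192 193]
 [190 183 184 186 182 182 184 182 172 155 140 141 153 154 153 154 162 160
  142 170 190 193 193]]
[[ 0.4614  0.3391  0.    ]
 [ 0.4601  0.2924  0.    ]
 [ 0.5069 -0.1606  0.    ]]
[[ 0.50069209 -0.1323526   0.0735    ]]
```

View pics/c1.png

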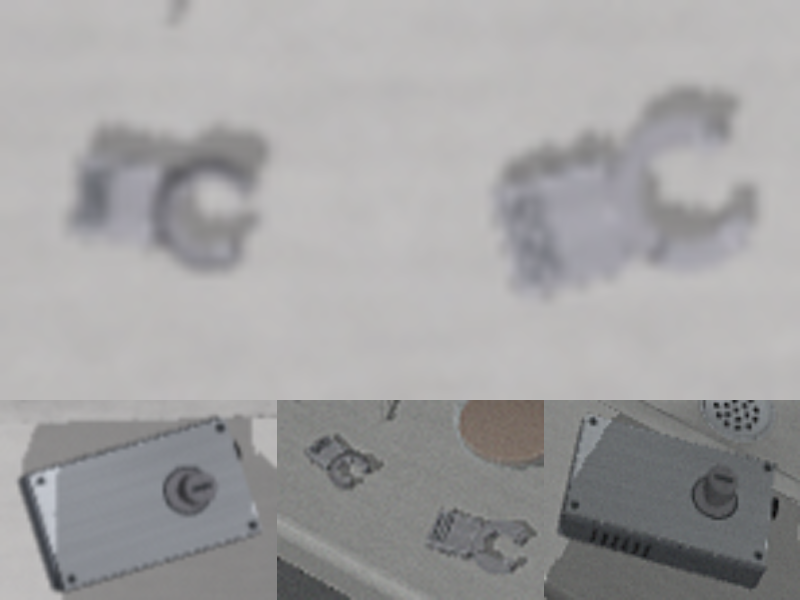

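Both crops show the clips with their mouths to the right. The small clip's ring centre is at about (210,212) in the crop and its tab back at about (82,197). The shaft stands on a dark ring on the deck. Next I want enlarged, contrast-stretched crops with pixel grids.

Run:
```python
from h import *
t=cv2.imread('pics/top0.png'); s=cv2.imread('pics/scene0.png')
def crop(im,u,v,w,h,W,H):
    c=im[v:v+h,u:u+w].astype(float); c=np.clip((c-c.min())*255/(np.percentile(c,99)-c.min()),0,255).astype(np.uint8)
    k=W/w; c=cv2.resize(c,(W,H),interpolation=cv2.INTER_CUBIC)
    for i in range(0,w,5):
        if (u+i)%10==0:
            x=int((i+.5)*k); cv2.line(c,(x,0),(x,H),(0,255,255),1); cv2.putText(c,str(u+i),(x+1,9),0,.35,(0,0,255),1)
    for j in range(h):
        if (v+j)%10==0:
            y=int((j+.5)*H/h); cv2.line(c,(0,y),(W,y),(0,255,255),1); cv2.putText(c,str(v+j),(1,y-1),0,.35,(0,0,255),1)
    return c
a=crop(t,200,200,30,22,400,293);b=crop(s,200,175,30,22,400,293)
c=crop(t,340,160,85,65,400,306);d=crop(s,325,215,95,72,400,303)
out=np.zeros((600,800,3),np.uint8);out[:293,:400]=a;out[:293,400:]=b;out[294:600,:400]=c;out[294:597,400:]=d
cv2.imwrite('pics/c2.png',out)
```

```text
(no output)
```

View pics/c2.png

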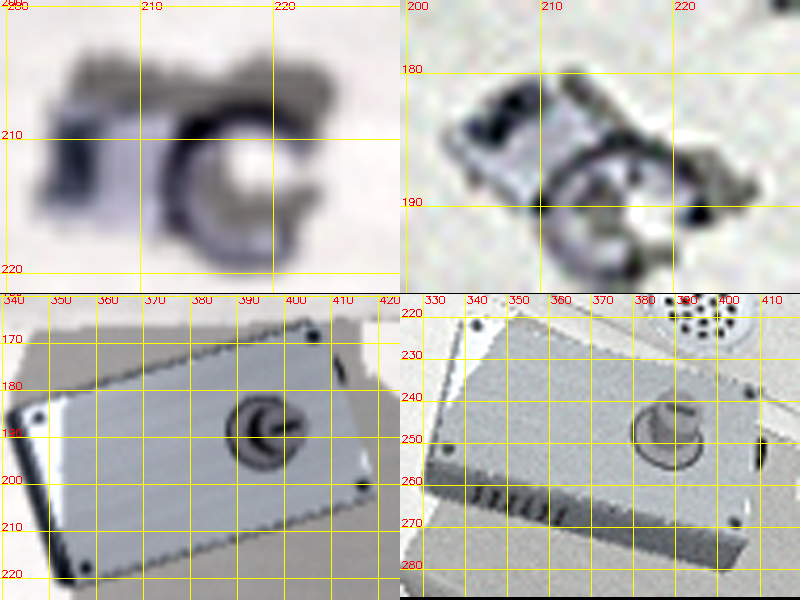

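Run:
```python
from h import *
ct=imaging.calibration('top');cs=imaging.calibration('scene')
st=onplane(ct,[[345.5,186],[355.5,218],[414,200.5],[403.5,168.5]],.045)
ss=onplane(cs,[[340,222],[333.5,251.5],[401.5,269.5],[405,238]],.045)
for q in (st,ss):
    print(q[:,:2].round(4).tolist(), [round(np.linalg.norm(q[i]-q[(i+1)%4]),4) for i in range(4)])
    d=(q[2]-q[1]+q[3]-q[0]);print('yaw',np.degrees(np.arctan2(d[1],d[0])), 'centre',q.mean(0))
    d=d/np.linalg.norm(d); print('shaft est',q.mean(0)+0.035*d)
print('disc',onplane(ct,[[393,189]],.045),onplane(cs,[[385.5,248]],.045))
a=onplane(ct,[[203,211.6],[217.7,213.4],[203.8,207.5],[202.3,215.6]],.008);print(a.round(4))
b=onplane(cs,[[206,182.5],[216,190.5],[209.5,180.8],[203,185.3]],.008);print(b.round(4))
for q in(a,b): d=q[1]-q[0];print(np.linalg.norm(d),np.degrees(np.arctan2(d[1],d[0])))
```

```text
[[0.5117, -0.0164], [0.4322, -0.0372], [0.471, -0.1834], [0.5512, -0.1623]] [np.float64(0.0822), np.float64(0.1512), np.float64(0.0829), np.float64(0.1511)]
yaw -74.99696136820482 centre [ 0.49153806 -0.09984956  0.045     ]
shaft est [ 0.50059851 -0.13365649  0.045     ]
[[0.5073, -0.0174], [0.428, -0.0396], [0.4665, -0.186], [0.5476, -0.1641]] [np.float64(0.0823), np.float64(0.1514), np.float64(0.084), np.float64(0.1522)]
yaw -74.9525514517462 centre [ 0.48732681 -0.10176212  0.045     ]
shaft est [ 0.49641347 -0.13556201  0.045     ]
disc [[ 0.50092433 -0.13328848  0.045     ]] [[ 0.4985131  -0.13526003  0.045     ]]
[[0.4598 0.343  0.008 ]
 [0.4541 0.3053 0.008 ]
 [0.4702 0.3408 0.008 ]
 [0.4496 0.345  0.008 ]]
[[0.457  0.3402 0.008 ]
 [0.4496 0.3019 0.008 ]
 [0.4667 0.3359 0.008 ]
 [0.4452 0.341  0.008 ]]
0.03816223530788397 -98.55362934176569
0.03904735843952272 -101.04211654225044
```

```bash
cat >> h.py <<'E'
from scipy.spatial.transform import Rotation as R
def go(p,yawdeg):
    "tool shift [m] and turn [deg] from the present pose to world p, tool x at yawdeg"
    o=arm.get_obs(); M=R.from_euler('xyz',o['tool_rot']).as_matrix()
    w=(np.degrees(o['tool_rot'][2])-yawdeg+180)%360-180
    print('t',o['time'],'pos',o['tool_pos'].round(4),'rpy',np.degrees(o['tool_rot']).round(2),'F',o['contact_force'].round(1),'w',round(o['gripper_width'],4))
    print('shift',(M.T@(np.array(p)-o['tool_pos'])).round(4),'turn',round(w,2))
E
python3 -c "
from h import *
go([.457,.332,.12],-10)"
```

```text
t 0.1 pos [0.1724 0.6002 0.2306] rpy [-1.800e+02  8.000e-02  7.397e+01] F [ 0.3 -0.1  0. ] w 0.0853
shift [-0.179   0.3476  0.1109] turn 83.97
```

Request:
carry_out(
  motion=[
    [[-0.179,0.348,0.111],84],
    [[-0.179,0.348,0.111],84],
    [[-0.179,0.348,0.111],84],
    [[-0.179,0.348,0.111],84],
    [[-0.179,0.348,0.111],84],
    [[-0.179,0.348,0.111],84],
    [[-0.179,0.348,0.111],84],
    [[-0.179,0.348,0.111],84],
    [[-0.179,0.348,0.111],84],
    [[-0.179,0.348,0.111],84],
    [[-0.179,0.348,0.111],84],
    [[-0.179,0.348,0.111],84],
  ],
  fingers=0.15,
)

```text
time: 1.3
tool_pos: [0.4574, 0.3325, 0.1202]
tool_rot: [3.141, 0.0, -0.172]
contact_force: [0.8, 1.7, 0.2]
gripper_width: 0.0486
```

```bash
python3 -c "
from h import *
go([.457,.332,.03],-10)
for n in('top','scene'): cv2.imwrite('pics/%s1.png'%n,imaging.camera(n))
a=cv2.imread('pics/top1.png')[150:250,150:300];b=cv2.imread('pics/scene1.png')[100:250,150:300]
cv2.imwrite('pics/v1.png',np.hstack([cv2.resize(a,(400,267)),cv2.resize(b,(400,400))[:267]]) if 0 else np.hstack([cv2.copyMakeBorder(cv2.resize(a,(400,267)),0,133,0,0,0),cv2.resize(b,(400,400))]))
"
```

```text
t 1.3 pos [0.4574 0.3325 0.1202] rpy [ 1.7999e+02  2.0000e-02 -9.8400e+00] F [0.8 1.7 0.2] w 0.0486
shift [-0.0003  0.0006  0.0902] turn 0.16
```

View pics/v1.png

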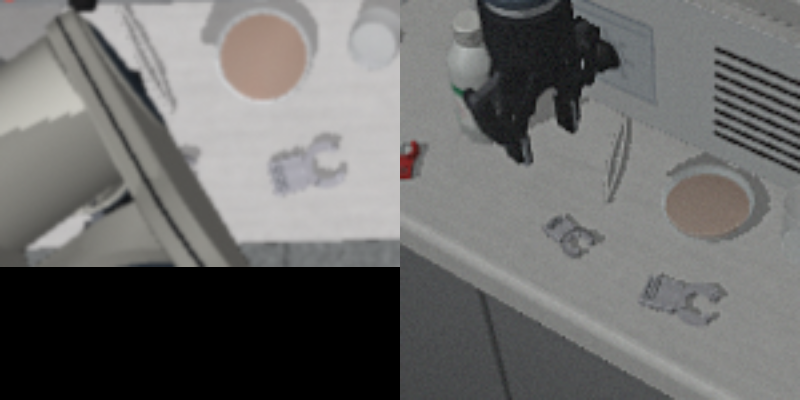

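The scene view shows the open fingers above and behind the small clip, and nothing has been disturbed. The tips are at about (525,160) and (572,130), which I'll compare with their projection.

```bash
python3 -c "
from h import *
c=imaging.calibration('scene')
p=np.array([.4574,.3325,.123]);x=np.array([np.cos(-.172),np.sin(-.172),0]);y=np.array([x[1],-x[0],0])
for s in(-1,1):
  print('pad', (proj(c,[p+s*x*.0243+y*k for k in(-.011,.011)]-np.array([150,100]))*2.667 if 0 else (proj(c,[p+s*x*.0243+y*k for k in(-.011,.011)])-[150,100])*2.667+[400,0]).round(0).tolist(), 'back',((proj(c,[p+s*x*.034+y*k for k in(-.011,.011)])-[150,100])*2.667+[400,0]).round(0).tolist())
"
```

```text
pad [[515.0, 150.0], [532.0, 162.0]] back [[507.0, 156.0], [524.0, 168.0]]
pad [[555.0, 122.0], [572.0, 133.0]] back [[563.0, 116.0], [579.0, 128.0]]
```

Request:
carry_out(
  motion=[
    [[0,0.0,0.03],0],
    [[0,0,0.06],0],
    [[0,0,0.09],0],
    [[0,0,0.1075],0],
    [[0,0,0.1175],0],
    [[0,0,0.1175],0],
  ],
)

```text
time: 2.0
tool_pos: [0.4567, 0.3324, 0.0018]
tool_rot: [3.14, 0.001, -0.174]
contact_force: [0.2, -0.6, 0.6]
gripper_width: 0.049
```

Request:
carry_out(
  motion=[
    [[0,0,0],0],
    [[0,0,0],0],
    [[0,0,0],0],
    [[0,0,0],0],
    [[0,0,0],0],
    [[0,0,0],0],
  ],
  fingers=-1,
  grip_force=40,
)

```text
time: 2.6
tool_pos: [0.4583, 0.3331, 0.0041]
tool_rot: [-3.14, -0.001, -0.175]
contact_force: [-1.0, 0.5, 7.2]
gripper_width: 0.0221
```

Request:
carry_out(
  motion=[
    [[0,0,-0.01],0],
    [[0,0,-0.03],0],
    [[0,0,-0.06],0],
    [[0,0,-0.1],0],
    [[0,0,-0.12],0],
    [[0,0,-0.12],0],
  ],
)

```text
time: 3.2
tool_pos: [0.4595, 0.3338, 0.1268]
tool_rot: [-3.137, -0.005, -0.175]
contact_force: [-0.7, -0.2, -0.5]
gripper_width: 0.0223
```

```bash
python3 -c "
from h import *
go([.457,.332,.12],-10)
cv2.imwrite('pics/scene2.png',imaging.camera('scene'))
cv2.imwrite('pics/v2.png',cv2.resize(cv2.imread('pics/scene2.png')[110:240,160:290],(600,600),interpolation=cv2.INTER_CUBIC))
"
```

```text
t 3.2 pos [0.4595 0.3338 0.1268] rpy [-179.73   -0.28  -10.03] F [-0.7 -0.2 -0.5] w 0.0223
shift [-0.0022  0.0022  0.0068] turn -0.03
```

View pics/v2.png

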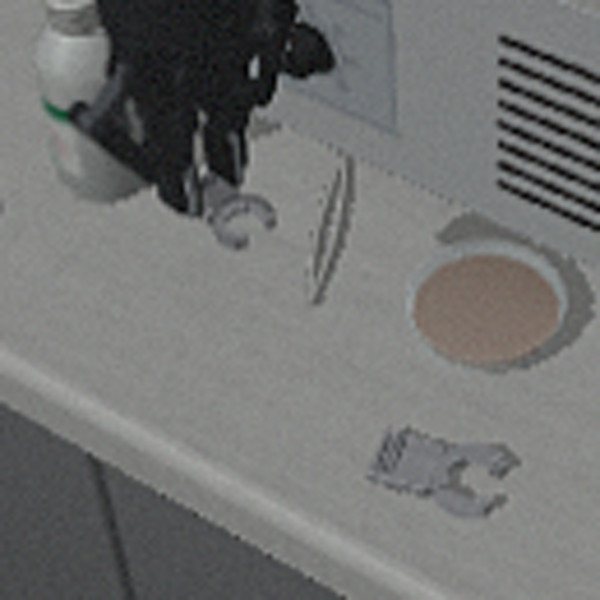

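The clip is held by the tab, with its bore centre at crop (241,217), and the large clip hasn't moved. I'll check where the clip sits in the gripper, then work out the carry.

```bash
python3 -c "
from h import *
c=imaging.calibration('scene')
print(onplane(c,[[160+241/4.615,110+217/4.615]],.131).round(4),'expected',(np.array([.4595,.3338])+.029*np.array([np.cos(np.radians(-100)),np.sin(np.radians(-100))])).round(4))
a=np.radians(-75);d=np.array([np.cos(a),np.sin(a)]);s=np.array([.499,-.1345]);g=s-d*(.045+.029);print('grip target',g)
go([*g,.14],15)
"
```

```text
[[0.4521 0.3023 0.131 ]] expected [0.4545 0.3052]
grip target [ 0.47984739 -0.06302149]
t 3.25 pos [0.4585 0.3331 0.1249] rpy [-1.7984e+02 -1.6000e-01 -1.0030e+01] F [-0.1  0.5 -0.5] w 0.0224
shift [ 0.09    0.3863 -0.0159] turn -25.03
```

Request:
carry_out(
  motion=[
    [[0.01,0.04,-0.016],-3],
    [[0.022,0.085,-0.016],-6],
    [[0.033,0.13,-0.016],-9],
    [[0.044,0.175,-0.016],-12],
    [[0.055,0.22,-0.016],-15],
    [[0.066,0.265,-0.016],-18],
    [[0.076,0.31,-0.016],-21],
    [[0.084,0.35,-0.016],-24],
    [[0.09,0.375,-0.016],-25],
    [[0.09,0.386,-0.016],-25],
    [[0.09,0.386,-0.016],-25],
    [[0.09,0.386,-0.016],-25],
  ],
)

```text
time: 4.45
tool_pos: [0.4784, -0.0625, 0.1383]
tool_rot: [-3.141, 0.001, 0.261]
contact_force: [-0.7, 0.5, 0.0]
gripper_width: 0.0223
```

```bash
python3 -c "
from h import *
go([.480,-.0625,.051],15)
cv2.imwrite('pics/scene3.png',imaging.camera('scene'));cv2.imwrite('pics/top3.png',imaging.camera('top'))
go([.480,-.0625,.051],15)
a=cv2.resize(cv2.imread('pics/scene3.png')[160:290,310:440],(400,400),interpolation=cv2.INTER_CUBIC);b=cv2.resize(cv2.imread('pics/top3.png')[130:250,315:435],(400,400),interpolation=cv2.INTER_CUBIC)
cv2.imwrite('pics/v3.png',np.hstack([a,b]))
"
```

```text
t 4.45 pos [ 0.4784 -0.0625  0.1383] rpy [-1.7995e+02  7.0000e-02  1.4940e+01] F [-0.7  0.5  0. ] w 0.0223
shift [0.0017 0.0005 0.0873] turn -0.06
t 4.55 pos [ 0.4788 -0.0621  0.1386] rpy [-1.7998e+02  3.0000e-02  1.5040e+01] F [ 0.5 -0.1 -1. ] w 0.022
shift [0.0011 0.0008 0.0876] turn 0.04
```

View pics/v3.png

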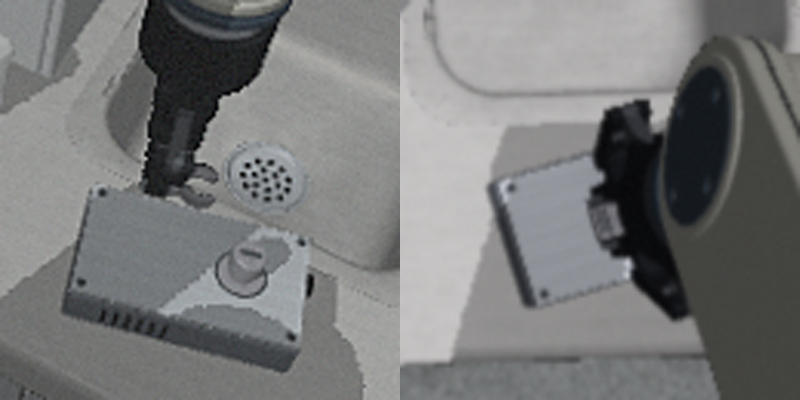

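The clip is held level at about (195,185) in the left crop, clear of the shaft at (243,262), and the drive is undisturbed. I'm lowering it now.

Request:
carry_out(
  motion=[
    [[0.001,0.0005,0.03],0],
    [[0.001,0.0005,0.06],0],
    [[0.001,0.0005,0.076],0],
    [[0.001,0.0005,0.084],0],
    [[0.001,0.0005,0.086],0],
    [[0.001,0.0005,0.088],0],
    [[0.001,0.0005,0.089],0],
    [[0.001,0.0005,0.089],0],
    [[0.001,0.0005,0.089],0],
  ],
)

```text
time: 5.45
tool_pos: [0.4805, -0.0635, 0.0504]
tool_rot: [3.141, -0.001, 0.261]
contact_force: [0.6, 0.2, -0.5]
gripper_width: 0.0223
```

Request:
carry_out(
  motion=[
    [[0,0,0.0005],0],
    [[0,0,0.001],0],
    [[0,0,0.0015],0],
    [[0,0,0.0015],0],
  ],
)

```text
time: 5.85
tool_pos: [0.4803, -0.0635, 0.0491]
tool_rot: [3.141, -0.0, 0.261]
contact_force: [-2.6, 0.5, 10.0]
gripper_width: 0.0222
```

It has touched down with 10 N, so I'm releasing.

Request:
carry_out(
  motion=[
    [[0,0,-0.0005],0],
    [[0,0,-0.0005],0],
    [[0,0,-0.0005],0],
    [[0,0,-0.0005],0],
    [[0,0,-0.0005],0],
  ],
  fingers=0.15,
)

```text
time: 6.35
tool_pos: [0.48, -0.0635, 0.0487]
tool_rot: [-3.142, 0.0, 0.261]
contact_force: [-1.0, -0.2, 0.2]
gripper_width: 0.049
```

Request:
carry_out(
  motion=[
    [[0,0,-0.01],0],
    [[0,0,-0.03],0],
    [[0,-0.015,-0.05],0],
    [[0,-0.05,-0.06],0],
    [[0,-0.09,-0.06],0],
    [[0,-0.11,-0.06],0],
    [[0,-0.12,-0.06],0],
    [[0,-0.12,-0.06],0],
  ],
  fingers=0.15,
)

```text
time: 7.15
tool_pos: [0.4491, 0.0532, 0.1093]
tool_rot: [3.141, -0.0, 0.263]
contact_force: [-0.1, -0.2, -0.0]
gripper_width: 0.0493
```

```bash
python3 -c "
from h import *
cv2.imwrite('pics/scene4.png',imaging.camera('scene'));cv2.imwrite('pics/top4.png',imaging.camera('top'))
go([.480,-.0625,.051],15)
def g(im,u,v,w,k):
    c=cv2.resize(im[v:v+w,u:u+w],(k,k),interpolation=cv2.INTER_CUBIC); f=k/w
    for i in range(w):
        if (u+i)%10==0: x=int((i+.5)*f);cv2.line(c,(x,0),(x,k),(0,255,255),1);cv2.putText(c,str(u+i),(x+1,9),0,.35,(0,0,255),1)
        if (v+i)%10==0: x=int((i+.5)*f);cv2.line(c,(0,x),(k,x),(0,255,255),1);cv2.putText(c,str(v+i),(1,x-1),0,.35,(0,0,255),1)
    return c
cv2.imwrite('pics/v4.png',np.hstack([g(cv2.imread('pics/scene4.png'),335,210,70,400),g(cv2.imread('pics/top4.png'),345,160,70,400)]))
"
```

```text
t 7.25 pos [0.4495 0.0521 0.109 ] rpy [ 1.7999e+02 -3.0000e-02  1.4980e+01] F [-0.1  0.1  0.5] w 0.049
shift [-0.0002  0.1185  0.0581] turn -0.02
```

View pics/v4.png

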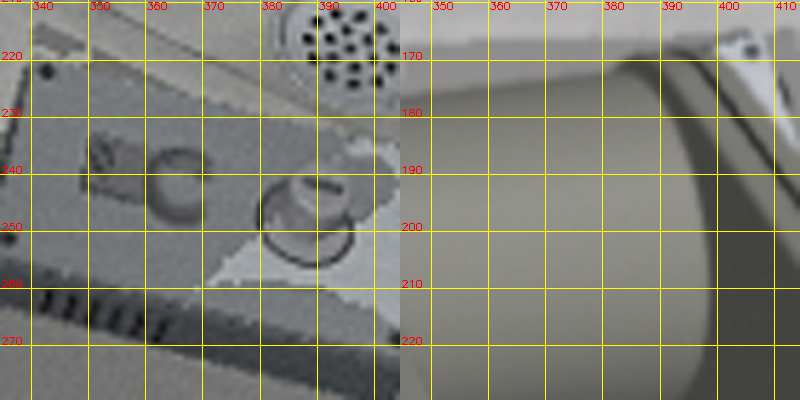

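The clip lies flat on the deck with its mouth towards the shaft. In the scene picture its bore is at about (366,242) and the disc centre near (388,248.5). That shows I misread the earlier gridded crop by about 2 px in u, so I'm redoing the shaft properly.

```bash
python3 -c "
from h import *
ct=imaging.calibration('top');cs=imaging.calibration('scene')
T=lambda P:[[339.5+x/4.706,159.5+(y-294)/4.708] for x,y in P]
S=lambda P:[[324.5+(x-400)/4.21,214.5+(y-294)/4.21] for x,y in P]
V=lambda P:[[334.5+x/5.714,209.5+y/5.714] for x,y in P]
for n,c,q in(('top',ct,T([(38,417),(85,568),(363,486),(313,336)])),('scene',cs,S([(477,325),(447,449),(735,523),(749,393)]))):
    q=onplane(c,q,.045);d=q[2]-q[1]+q[3]-q[0];d/=np.linalg.norm(d)
    print(n,[round(np.linalg.norm(q[i]-q[(i+1)%4]),4) for i in range(4)],np.degrees(np.arctan2(d[1],d[0])),'shaft',q.mean(0)+.035*d)
print('disc top',onplane(ct,T([(266.5,432.5)]),.045))
dl,dr,db=onplane(cs,V([(258,215),(354,220),(315,267)]),.045); print('disc scene L R bottom',dl,dr,db)
q=onplane(cs,V([(182,186),(146,186),(80,191),(90,137),(210,152),(200,222)]),.053)
print('clip bore,ringback,tab corners,tips',q.round(4).tolist())
a=np.radians(-75);d=np.array([np.cos(a),np.sin(a)]);n=np.array([-d[1],d[0]])
for s in((.499,-.1345),):
  print(((q[:,:2]-s)@np.c_[d,n]*1000).round(1).tolist())
"
```

```text
top [np.float64(0.0823), np.float64(0.1525), np.float64(0.0826), np.float64(0.1519)] -75.30196382948984 shaft [ 0.50085425 -0.13946179  0.045     ]
scene [np.float64(0.0828), np.float64(0.1523), np.float64(0.0825), np.float64(0.1514)] -74.85892601739708 shaft [ 0.50002161 -0.14015726  0.045     ]
disc top [[ 0.50090548 -0.14102841  0.045     ]]
disc scene L R bottom [ 0.49356282 -0.12303069  0.045     ] [ 0.51179801 -0.15664794  0.045     ] [ 0.48362597 -0.15118628  0.045     ]
clip bore,ringback,tab corners,tips [[0.4843, -0.0925, 0.053], [0.4767, -0.0804, 0.053], [0.4608, -0.0593, 0.053], [0.4857, -0.0521, 0.053], [0.5049, -0.0957, 0.053], [0.473, -0.1051, 0.053]]
[[-44.4, -3.3], [-58.0, -7.5], [-82.5, -17.4], [-83.0, 8.5], [-36.0, 15.7], [-35.2, -17.5]]
```

Both cameras now agree on the shaft at (0.5004, -0.140), yaw -75°. By TCP the clip is in line with it, but the scene picture hints at about 2 mm of lateral offset and a slight yaw. I'll back the arm off for a clear top view.

Request:
carry_out(
  motion=[
    [[0,-0.03,-0.03],0],
    [[0,-0.07,-0.05],0],
    [[0,-0.11,-0.05],0],
    [[0,-0.15,-0.05],0],
    [[0,-0.18,-0.05],0],
    [[0,-0.18,-0.05],0],
    [[0,-0.18,-0.05],0],
  ],
  fingers=-1,
)

```text
time: 7.95
tool_pos: [0.4029, 0.226, 0.1587]
tool_rot: [3.141, 0.0, 0.262]
contact_force: [-0.1, -0.3, -0.2]
gripper_width: 0.0001
```

```bash
cat >> h.py <<'E'
def acc(n,k=6): return np.mean([imaging.camera(n).astype(float) for _ in range(k)],0).astype(np.uint8)
def gr(im,u,v,w,h,W):
    f=W/w; c=im[v:v+h,u:u+w].astype(float); c=np.clip((c-np.percentile(c,1))*255/(np.percentile(c,97)-np.percentile(c,1)),0,255).astype(np.uint8)
    c=cv2.resize(c,(W,int(h*f)),interpolation=cv2.INTER_CUBIC)
    for i in range(0,w):
        if (u+i)%5==0: x=int((i+.5)*f);cv2.line(c,(x,0),(x,4),(0,0,255),1);cv2.putText(c,str(u+i),(x+1,12),0,.33,(0,0,255),1)
    for i in range(0,h):
        if (v+i)%5==0: x=int((i+.5)*f);cv2.line(c,(0,x),(4,x),(0,0,255),1);cv2.putText(c,str(v+i),(6,x+3),0,.33,(0,0,255),1)
    return c
E
python3 -c "
from h import *
t=acc('top');s=acc('scene');cv2.imwrite('pics/top5.png',t);cv2.imwrite('pics/scene5.png',s)
cv2.imwrite('pics/v5.png',np.vstack([gr(t,355,175,50,36,416)[:299],gr(s,345,228,50,36,416)[:299]]))
go([.449,.052,.11],15)"
```

```text
t 8.55 pos [0.4027 0.2263 0.1588] rpy [-180.     -0.     14.95] F [ 0.6  0.1 -0.5] w -0.0002
shift [-0.0002  0.1803  0.0488] turn -0.05
```

View pics/v5.png

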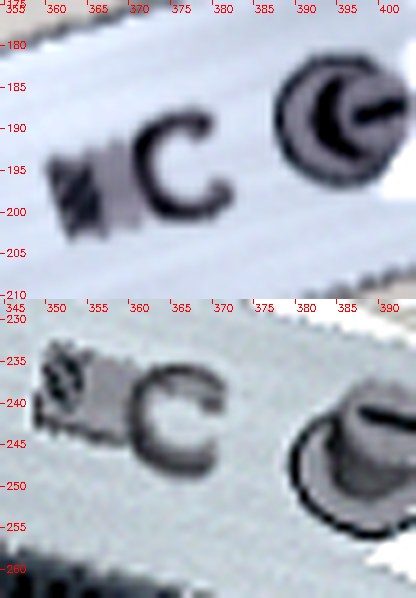

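The top view shows the tab back at (59,199), the bore at (187,164) and the disc centre at (341,120), all nearly collinear. Checking that numerically in both views.

```bash
python3 -c "
from h import *
for n,u,v,oy,D,C in(('top',355,175,0,(341.5,120),[(48,158),(70,240),(187,164),(212,121),(232,189)]),('scene',345,228,299,None,[(54,343),(35,427),(185,421),(225,382),(213,475)])):
  c=imaging.calibration(n);f=8.32;px=lambda P:[[u-.5+x/f,v-.5+(y-oy)/f] for x,y in P]
  s=onplane(c,px([D]),.045)[0,:2] if D else np.array([.5002,-.1402])
  q=onplane(c,px(C),.053)[:,:2];a=np.radians(-75);d=np.array([np.cos(a),np.sin(a)]);m=np.array([-d[1],d[0]])
  print(n,s,((q-s)@np.c_[d,m]*1000).round(1).tolist())
  ax=q[2]-(q[0]+q[1])/2;print(np.degrees(np.arctan2(ax[1],ax[0])),np.linalg.norm(ax))
a=np.radians(-75);d=np.array([np.cos(a),np.sin(a)]);s=np.array([.5005,-.1403])
for k in(.115,.100,.050): print(k,s-d*k)
go([*(s-d*.12),.10],15)
"
```

```text
top [ 0.50093434 -0.13958518] [[-89.2, 14.2], [-90.5, -10.6], [-50.7, 0.8], [-39.7, 10.8], [-40.3, -10.0]]
-76.425719879929 0.039182629586967256
scene [ 0.5002 -0.1402] [[-87.6, 11.1], [-87.9, -16.9], [-49.3, -3.0], [-40.6, 12.5], [-39.6, -17.6]]
-75.20073570825296 0.03842150459439963
0.115 [ 0.47073581 -0.02921853]
0.1 [ 0.4746181  -0.04370742]
0.05 [ 0.48755905 -0.09200371]
t 8.55 pos [0.4027 0.2263 0.1588] rpy [-180.     -0.     14.95] F [ 0.6  0.1 -0.5] w -0.0002
shift [-2.000e-04  2.594e-01  5.880e-02] turn -0.05
```

The top view says +0.8 mm, TCP says 0 and the scene says -3 mm, so it's aligned well enough. With the fingers shut I'm going behind the tab and down.

Request:
carry_out(
  motion=[
    [[0,0.04,0.0],0],
    [[0,0.085,0.01],0],
    [[0,0.13,0.02],0],
    [[0,0.175,0.03],0],
    [[0,0.22,0.045],0],
    [[0,0.25,0.055],0],
    [[0,0.26,0.06],0],
    [[0,0.26,0.085],0],
    [[0,0.26,0.1],0],
    [[0,0.26,0.107],0],
    [[0,0.26,0.109],0],
    [[0,0.26,0.109],0],
  ],
)

```text
time: 9.75
tool_pos: [0.4699, -0.0243, 0.05]
tool_rot: [3.142, -0.0, 0.262]
contact_force: [-0.0, -0.1, 0.4]
gripper_width: 0.0
```

```bash
python3 -c "
from h import *
a=np.radians(-75);d=np.array([np.cos(a),np.sin(a)]);s=np.array([.5005,-.1403])
go([*(s-d*.10),.0483],15)
"
```

```text
t 9.75 pos [ 0.4699 -0.0243  0.05  ] rpy [ 1.800e+02 -1.000e-02  1.501e+01] F [-0.  -0.1  0.4] w 0.0
shift [-0.0005  0.0199  0.0017] turn 0.01
```

Request:
carry_out(
  motion=[
    [[-0.0005,0.005,0.0015],0],
    [[-0.0005,0.01,0.0015],0],
    [[-0.0005,0.014,0.0015],0],
    [[-0.0005,0.018,0.0015],0],
    [[-0.0005,0.022,0.0015],0],
    [[-0.0005,0.026,0.0015],0],
    [[-0.0005,0.03,0.0015],0],
    [[-0.0005,0.034,0.0015],0],
    [[-0.0005,0.038,0.0015],0],
    [[-0.0005,0.042,0.0015],0],
    [[-0.0005,0.045,0.0015],0],
    [[-0.0005,0.045,0.0015],0],
  ],
)

```text
time: 10.95
tool_pos: [0.4811, -0.0688, 0.0483]
tool_rot: [3.141, -0.0, 0.261]
contact_force: [0.2, 0.5, 0.5]
gripper_width: 0.0003
```

```bash
python3 -c "
from h import *
s=acc('scene',4);cv2.imwrite('pics/scene6.png',s)
cv2.imwrite('pics/v6.png',gr(s,340,205,70,60,600))
a=np.radians(-75);d=np.array([np.cos(a),np.sin(a)]);s=np.array([.5005,-.1403])
go([*(s-d*.05),.0485],15)"
```

```text
t 11.15 pos [ 0.4808 -0.0684  0.0483] rpy [-1.800e+02  1.000e-02  1.497e+01] F [-0.3  0.4  0.1] w 0.0003
shift [ 0.0004  0.0246 -0.0002] turn -0.03
```

View pics/v6.png

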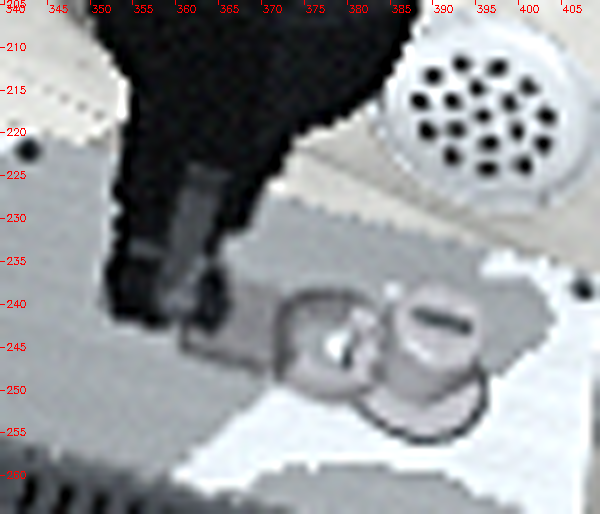

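The fingers are pushing squarely on the tab, and the clip (bore at about (378,245)) is in line with the shaft. I'm continuing in small steps.

Request:
carry_out(
  motion=[
    [[0,0.002,0],0],
    [[0,0.004,0],0],
    [[0,0.006,0],0],
    [[0,0.008,0],0],
    [[0,0.01,0],0],
    [[0,0.011,0],0],
    [[0,0.012,0],0],
    [[0,0.012,0],0],
  ],
)

```text
time: 11.95
tool_pos: [0.4827, -0.0784, 0.0482]
tool_rot: [-3.139, 0.002, 0.26]
contact_force: [-1.5, 12.3, 3.5]
gripper_width: 0.0
```

Request:
carry_out(
  motion=[
    [[0,0.001,0],0],
    [[0,0.002,0],0],
    [[0,0.003,0],0],
    [[0,0.004,0],0],
    [[0,0.004,0],0],
  ],
)

```text
time: 12.45
tool_pos: [0.4832, -0.0824, 0.0482]
tool_rot: [-3.139, 0.003, 0.261]
contact_force: [-3.8, 10.8, 5.3]
gripper_width: 0.0001
```

Request:
carry_out(
  motion=[
    [[0,0.001,0],0],
    [[0,0.002,0],0],
    [[0,0.003,0],0],
    [[0,0.003,0],0],
  ],
)

```text
time: 12.85
tool_pos: [0.4847, -0.0859, 0.0482]
tool_rot: [-3.14, 0.002, 0.261]
contact_force: [-2.3, 6.6, 3.2]
gripper_width: -0.0004
```

Request:
carry_out(
  motion=[
    [[0,0.001,0],0],
    [[0,0.002,0],0],
    [[0,0.003,0],0],
    [[0,0.003,0],0],
  ],
)

```text
time: 13.25
tool_pos: [0.4868, -0.0899, 0.0484]
tool_rot: [3.141, -0.0, 0.261]
contact_force: [1.1, -0.2, -0.2]
gripper_width: 0.0001
```

The force has fallen to zero, so it has snapped. I'm pushing on gently until it bottoms out.

Request:
carry_out(
  motion=[
    [[0,0.0005,0],0],
    [[0,0.001,0],0],
    [[0,0.0015,0],0],
    [[0,0.0015,0],0],
  ],
)

```text
time: 13.65
tool_pos: [0.487, -0.0913, 0.0483]
tool_rot: [3.141, -0.0, 0.261]
contact_force: [-0.6, -0.2, -0.3]
gripper_width: 0.0002
```

Request:
carry_out(
  motion=[
    [[0,0.0005,0],0],
    [[0,0.001,0],0],
    [[0,0.0015,0],0],
    [[0,0.0015,0],0],
  ],
)

```text
time: 14.05
tool_pos: [0.4873, -0.0925, 0.0483]
tool_rot: [-3.141, 0.0, 0.261]
contact_force: [0.7, 1.3, 0.1]
gripper_width: 0.0005
```

Request:
carry_out(
  motion=[
    [[0,0.0005,0],0],
    [[0,0.001,0],0],
    [[0,0.001,0],0],
  ],
)

```text
time: 14.35
tool_pos: [0.4872, -0.0928, 0.0483]
tool_rot: [-3.14, 0.001, 0.261]
contact_force: [-0.7, 5.9, 1.8]
gripper_width: -0.0002
```

Request:
carry_out(
  motion=[
    [[0,0.0005,0],0],
    [[0,0.001,0],0],
    [[0,0.001,0],0],
  ],
)

```text
time: 14.65
tool_pos: [0.4871, -0.0931, 0.0482]
tool_rot: [-3.139, 0.001, 0.261]
contact_force: [-0.9, 12.2, 2.6]
gripper_width: 0.0002
```

It has bottomed out: a stiff rise to 12 N with no further travel. Backing off and looking.

Request:
carry_out(
  motion=[
    [[0,-0.003,0],0],
    [[0,-0.01,0],0],
    [[0,-0.025,-0.005],0],
    [[0,-0.05,-0.04],0],
    [[0,-0.09,-0.07],0],
    [[0,-0.13,-0.1],0],
    [[0,-0.17,-0.1],0],
    [[0,-0.21,-0.1],0],
    [[0,-0.25,-0.1],0],
    [[0,-0.29,-0.1],0],
    [[0,-0.31,-0.1],0],
    [[0,-0.31,-0.1],0],
  ],
)

```text
time: 15.85
tool_pos: [0.4066, 0.2074, 0.1486]
tool_rot: [-3.141, -0.001, 0.265]
contact_force: [0.0, -0.6, -0.5]
gripper_width: 0.0
```

```bash
python3 -c "
from h import *
t=acc('top',4);s=acc('scene',4);cv2.imwrite('pics/top7.png',t);cv2.imwrite('pics/scene7.png',s)
cv2.imwrite('pics/v7.png',np.hstack([np.vstack([gr(t,365,170,50,36,400)[:288],gr(s,355,228,50,36,400)[:288]]),cv2.resize(s[150:290,190:287],(399,576))]))
print(arm.get_obs()['time'])"
```

```text
16.25
```

View pics/v7.png

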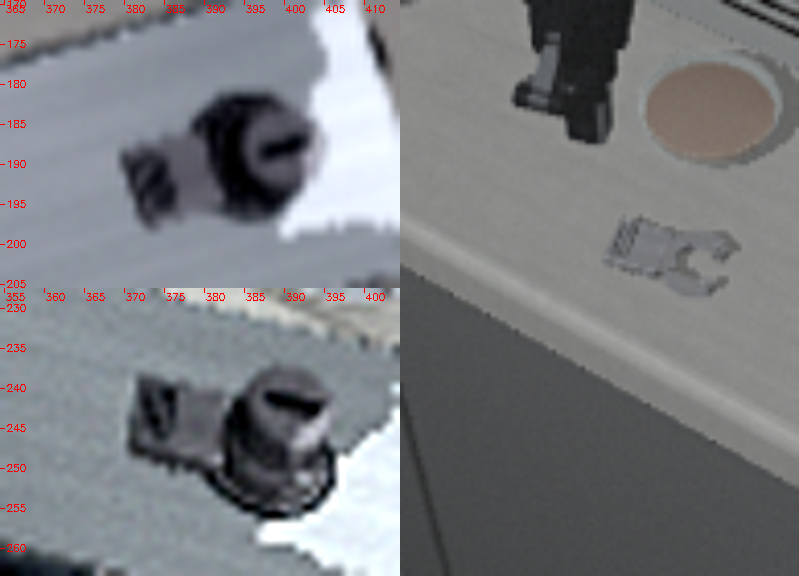

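Both views show the clip under the shaft head, with the tab pointing straight back (top-crop back edge mid at (135,190)). The large clip is untouched. One numeric check, then hand in.

```bash
python3 -c "
from h import *
c=imaging.calibration('top');f=8
q=onplane(c,[[364.5+x/f,169.5+y/f] for x,y in((120,152),(150,228))],.053)[:,:2]
a=np.radians(-75);d=np.array([np.cos(a),np.sin(a)]);m=np.array([-d[1],d[0]])
print(((q-[.5007,-.1400])@np.c_[d,m]*1000).round(1))
d0=cv2.absdiff(cv2.imread('pics/top0.png'),cv2.imread('pics/top7.png'))
print('beaker diff',d0[150:180,280:303].mean(), 'far wall ref',d0[240:260,100:200].mean())
print(arm.hand_in())"
```

```text
[[-40.7  12.7]
 [-39.2 -12. ]]
beaker diff 3.4019323671497586 far wall ref 0.941
the job is handed in; nothing more can be done
None
```

The smaller clip is on the shaft and sits fully home. I handed the job in at about 16 s of the 51 s allowed. It was gripped by its tab, laid flat on the deck with its mouth to the shaft, released, and then pushed from behind with the shut fingers.

**Checks that agree:**
- The push read about 11–12 N just before the snap, fell to zero, then rose stiffly to 12 N with no further travel.
- In the last top view the tab's back edge is 39–41 mm behind the shaft axis (39 mm expected) and centred to within 0.5 mm.
- The arm had backed off and was touching nothing. The large clip looked unmoved in the last picture.

**Checks that disagreed or were weak:**
- Before the push, the scene camera put the clip about 3 mm off line. The top camera (+0.8 mm) and the tool position (0) did not, and I went with those two.
- I first read the shaft 5–6 mm off because I misjudged a picture grid, and corrected it before pushing.
- The beaker was only checked by image difference: 3.4 grey levels, against 0.9 in a reference patch. I take that to be arm shading, because the planned path kept clear of the beaker, but I did not view it again.

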